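# Seasonings from one rack to the other, order reversed

## Task

Two wooden racks lie across the worktop, one behind the other; move the four seasonings from the rack they stand on to the empty rack, in the reverse order: the one at the left end of the row goes to the right end of the empty rack, the second from the left to the second from the right, and so on. Stand each upright in the middle of its cork mat, and let none of them topple on the way.

Things in the scene. Friction and masses are not known exactly. Their poses are not given: they have to be found in the camera images.
- pepper_mill: Turned dark brown wooden pepper mill with a small metal tip, the tallest of the four: 170 mm high, body up to 58 mm wide below 122 mm, round head 50 mm wide from 123 to 159 mm, which can be gripped (it does not turn), tip 12 mm wide above. About 0.18 kg. Loose, stands upright on a cork mat of the old rack at the start. Origin: centre of its underside, z up along its axis; yaw is arbitrary (it is round).
- salt_shaker: Small clear shaker with a pale rounded top: 90 mm high, round, 44 mm wide up to 74 mm, 34 mm wide above. About 0.1 kg. Loose, stands upright on a cork mat of the old rack at the start. Origin: centre of its underside, z up along its axis; yaw is arbitrary (it is round).
- spice_jar: Slim straight glass spice jar with a black cap: 105 mm high, 41 mm across over its full height. About 0.11 kg. Loose, stands upright on a cork mat of the old rack at the start. Origin: centre of its underside, z up along its axis; yaw is arbitrary (it is round).
- squat_jar: Squat red jar with a green lid, the widest of the four: 86 mm high, 60 mm across, lid 57 mm across from 75 mm up. About 0.36 kg. Loose, stands upright on a cork mat of the old rack at the start. Origin: centre of its underside, z up along its axis; yaw is arbitrary (it is round).
- mat_mill: Mat: cork disc 72 mm across, 3 mm thick, fixed on the old rack at x = 0 and y = -127.5, -42.5, 42.5 or 127.5 mm in its frame; the pepper mill stands on it at the start, within 6 mm of its middle. It stays behind and marks where that thing stood. Origin: centre of its underside (its top is 3 mm higher).
- mat_shaker: Mat: cork disc 72 mm across, 3 mm thick, fixed on the old rack at x = 0 and y = -127.5, -42.5, 42.5 or 127.5 mm in its frame; the salt shaker stands on it at the start, within 6 mm of its middle. It stays behind and marks where that thing stood. Origin: centre of its underside (its top is 3 mm higher).
- mat_spice: Mat: cork disc 72 mm across, 3 mm thick, fixed on the old rack at x = 0 and y = -127.5, -42.5, 42.5 or 127.5 mm in its frame; the spice jar stands on it at the start, within 6 mm of its middle. It stays behind and marks where that thing stood. Origin: centre of its underside (its top is 3 mm higher).
- mat_jam: Mat: cork disc 72 mm across, 3 mm thick, fixed on the old rack at x = 0 and y = -127.5, -42.5, 42.5 or 127.5 mm in its frame; the squat jar stands on it at the start, within 6 mm of its middle. It stays behind and marks where that thing stood. Origin: centre of its underside (its top is 3 mm higher).
- old_rack: Old rack, where the four seasonings stand at the start: fixed wooden tray 88 (x) by 366 mm (y), board top at 10 mm, end cheeks 32 mm high at y = -177 and 177 mm, long sides open. Its four mats are listed separately. Origin: centre of underside; y runs along the row to the robot's left, x away from the robot, within 0.1 rad of the world's. Nearer or farther of the two racks.
- new_rack: New rack, empty at the start: fixed wooden tray 88 (x) by 366 mm (y), board top at 10 mm, end cheeks 32 mm high at y = -177 and 177 mm, long sides open. Has four 72 mm cork mats, tops at 13 mm, centres at x = 0, y = -127.5, -42.5, 42.5, 127.5 mm. Origin: centre of underside; y runs along the row to the robot's left, x away from the robot, within 0.1 rad of the world's. Nearer or farther of the two racks.
Not all that is in view belongs to the job. What is shaped like the spice_jar but orange is not meant.

How it is judged:
By the outcome, as a careful person would: the job done as asked, in the order asked, and still so for the second after the job is handed in, with the robot touching nothing.
It also fails if it takes over 112 s, if anything falls off the work surface, if the arm or the gripper's body presses on something with over 40 N, if the wrist force passes 120 N, or if a joint passes its speed limit or range.

## Robot

A 6-joint arm with a two-finger parallel gripper is mounted at the origin on a cart in front of the work surface, level with it; the furniture and walls round the work are solid. World frame = base frame: x ahead of the robot, y to its left, z up, the work surface at z = 0. Lengths are in m, angles in rad, forces in N, time in s.
With the tool pointing down it reaches from about 0.225 to 0.725 m from the base axis. Payload 3.1 kg.
Tool frame: the origin (TCP) lies at the very end of the fingers, on their centre line; the grasp point (between the pads) lies 19 mm behind it; z points along the fingers, y is the line along which they close (so a half turn about z gives the same grasp; the last joint's range is limited). The gripper opens to 85 mm and grips with 20 to 120 N. Pads are 22 mm wide; open, the fingers measure 114 mm over their backs; the gripper's body (76 mm by 85 mm) begins 54 mm behind the grasp point. The pads swing forward as they close: fully open they stand 13 mm farther back than shut.
Start: joints at [-1.286, 0.048, 0.099, 1.622, 0, 1.443], TCP at [0.211, -0.481, 0.231] pointing down, gripper open.
Joint ranges: [-2.91, 2.91], [-0.99, 1.94], [-1.21, 1.42], [-2.12, 2.29], [-1.49, 1.47], [-3.14, 3.14]. Speed limits (rad/s): [2.79, 2.79, 3.14, 3.14, 3.14, 3.14].

## Interface

Orientations are given as a 3x3 rotation matrix whose columns are the frame's x, y, z axes.
In Python, from workcell import r, vision gives the robot as it stands. Calls block until the motion is done:
- r.move_pose(position, orientation): joint-space move of the TCP to a pose.
- r.move_l(position, velocity=0.15, frame=None): straight line of the TCP; frame=None keeps the orientation; velocity is the mean speed in m/s.
- r.set_joints(angles): joint-space move.
- r.command_gripper(opening): finger opening in m; the grip force is fixed at half the most; returns when the fingers have stopped.
- r.wait(seconds).
- r.ik(position, orientation): joint angles nearest the present ones, or None.
- vision.get_image(name): name is "scene" or "top"; returns the picture (420x560x3 uint8, red, green, blue); there is no depth.
- vision.camera_info(name): a dict with "fx", "fy", "cx", "cy" (pixels), "rvec" (rotation vector, rad) and "tvec" (3), from world to camera coordinates, as OpenCV has them. Camera axes: x right, y down, z forward; pixel columns grow to the right and rows downward; lengths in m; the calibration is good to about 2 mm. A picture is of the moment at which its call begins. camera_info takes no time and is no camera call.
A pose or a line that the arm cannot do raises r.MotionError and nothing moves.
- r.hand_in(): hands the job in, once; it reports no verdict.
Readings, each from a call of its own:
- r.get_time(): time.
- r.get_q(): joint angles.
- r.get_qvel(): joint speeds.
- r.get_effort(): joint torques, N m.
- r.get_eef_pos(): TCP position.
- r.get_tcp_rot(): TCP orientation.
- r.get_contact_force(): force on the tool from outside, world axes, zero at the start.
- r.get_ft_torque(): the same for the moment, N m.
- r.get_opening(): finger opening in m.
Only numpy, scipy, OpenCV 4.12 (cv2) and the standard library are available. Lean on these libraries where they do the work, as an engineer would, in place of code of your own. Each camera call takes 0.05 s, during which the arm holds its last target. There are 200 camera calls.

## Working session

There is one attempt and no reset: what is moved stays moved. The work goes in short steps, each a Python script; the robot and the scene stay as the last script left them, time stands still between calls to the robot, and variables do not carry over. Pictures are saved under pics/ and viewed, on a budget of 14 in all, crops included, one or two more only if the job needs it, and the job is handed in when it is done.

```bash
mkdir -p pics; python3 - <<'E'
from workcell import r, vision
import cv2
for n in("scene","top"):
    cv2.imwrite(f"pics/{n}0.png",cv2.cvtColor(vision.get_image(n),cv2.COLOR_RGB2BGR)); print(n,vision.camera_info(n))
print(r.get_time())
E
```

```text
scene {'fx': 507.29355519942374, 'fy': 507.29355519942374, 'cx': 276.71817310587215, 'cy': 208.21958261702375, 'rvec': array([ 1.84515126, -0.89345497,  0.56755516]), 'tvec': array([-0.38393745,  0.18467668,  0.93353638])}
top {'fx': 444.1213627262923, 'fy': 444.1213627262923, 'cx': 277.8394956648143, 'cy': 203.33238499143997, 'rvec': array([ 2.11384929, -2.15374091,  0.23334662]), 'tvec': array([-0.09557228,  0.5085095 ,  0.9665422 ])}
0.1
```

View pics/scene0.png

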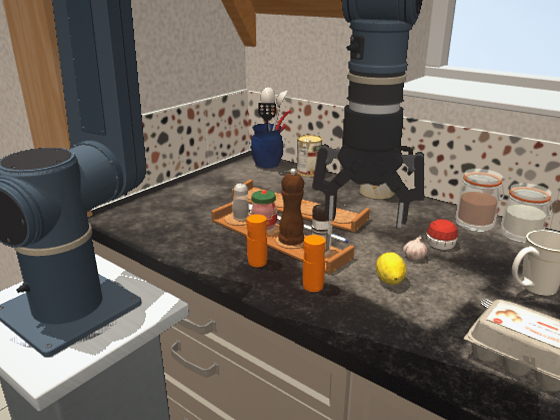

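View pics/top0.png

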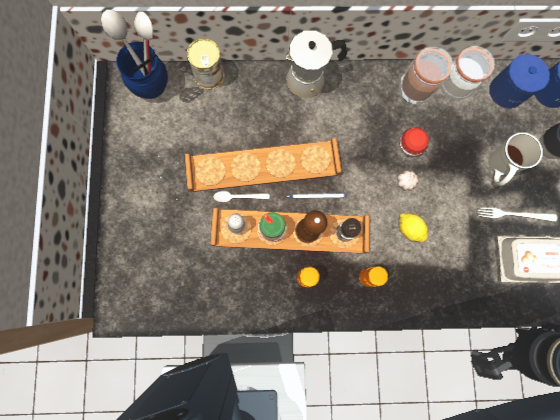

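The top view shows the old (nearer) rack at px x 212–368, y≈230. Left to right it holds the shaker (236,222), squat jar (271,227), mill (313,223) and spice jar (350,230). The empty rack is behind at px x 187–340, y≈165, and two orange decoys stand in front at (309,277) and (375,277).

```bash
cat > h.py <<'E'
import numpy as np, cv2
from workcell import r, vision
def cam(n):
    c=vision.camera_info(n); K=np.array([[c['fx'],0,c['cx']],[0,c['fy'],c['cy']],[0,0,1]]); return K,cv2.Rodrigues(c['rvec'])[0],c['tvec']
def ray(n,uv,z):
    K,R,t=cam(n); d=R.T@np.linalg.inv(K)@np.r_[uv,1]; o=-R.T@t; return o+d*(z-o[2])/d[2]
def proj(n,p):
    K,R,t=cam(n); q=K@(R@np.asarray(p)+t); return q[:2]/q[2]
E
python3 - <<'E'
from h import *
K,R,t=cam("top"); print("cam centre",-R.T@t)
im=cv2.imread("pics/top0.png"); hsv=cv2.cvtColor(im,cv2.COLOR_BGR2HSV)
for p in [(210,171),(193,160),(228,182),(280,163),(228,160),(271,230),(236,222),(232,240),(315,222),(309,277),(213,225),(272,155)]: print(p,hsv[p[1],p[0]])
c=cv2.resize(im[130:290,180:390],None,fx=3.8,fy=3.7,interpolation=cv2.INTER_CUBIC)
s=cv2.imread("pics/scene0.png"); cv2.imwrite("pics/top_c.png",c)
cv2.imwrite("pics/sc_c.png",cv2.resize(s[160:300,200:390],None,fx=4.2,fy=4.2,interpolation=cv2.INTER_CUBIC))
E
```

```text
cam centre [ 0.31469774 -0.0752333   1.04748512]
(210, 171) [ 17 123 245]
(193, 160) [ 14 160 193]
(228, 182) [ 15 158 238]
(280, 163) [ 17 124 245]
(228, 160) [ 15 154 245]
(271, 230) [ 61 103 161]
(236, 222) [ 39   7 249]
(232, 240) [ 16 126 241]
(315, 222) [ 15  41 205]
(309, 277) [ 23 209 251]
(213, 225) [ 16 153 246]
(272, 155) [ 20 112 252]
```

View pics/top_c.png

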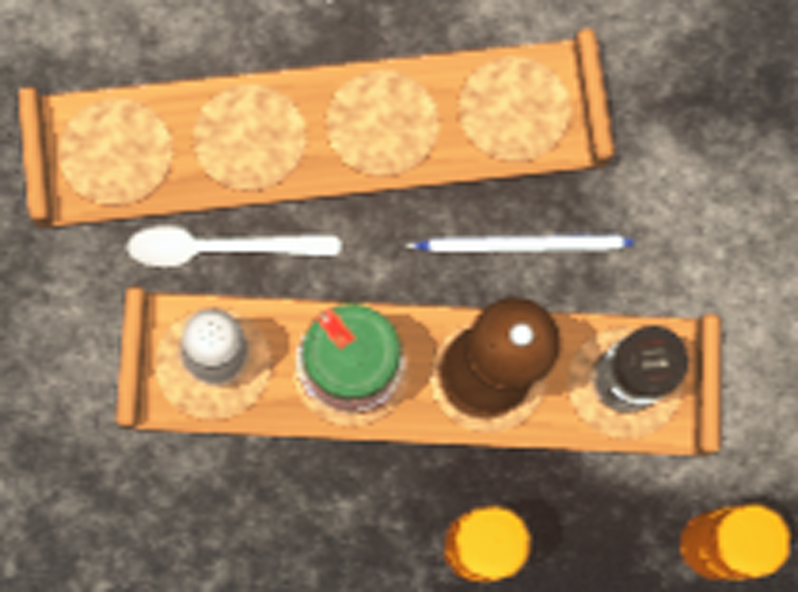

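View pics/sc_c.png

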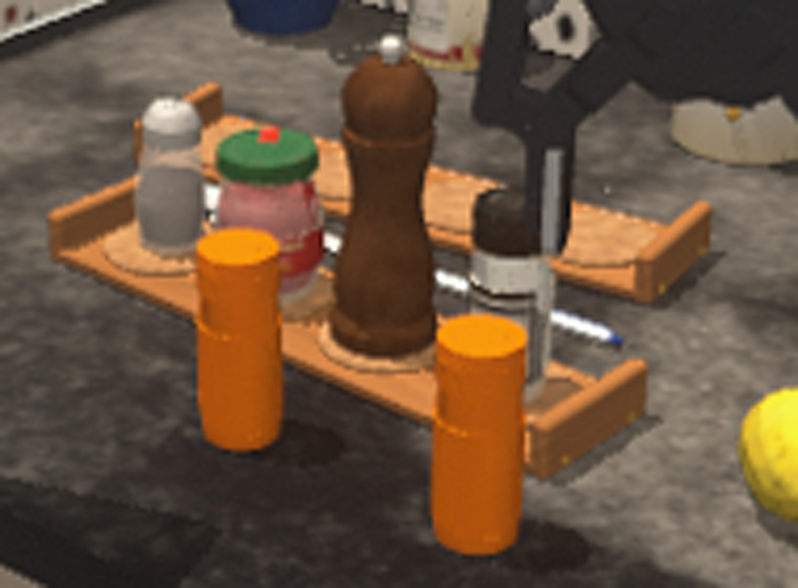

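The crop shows the four empty mats at crop px (116,152), (249,136), (383,122) and (515,108). The object tops are at shaker (211,335), lid (351,352), mill tip (521,335) and cap (650,362). I'll refine these with masks and cross-check them against the rack geometry.

```bash
cat > m.py <<'E'
from h import *
im=cv2.imread("pics/top_c.png"); hsv=cv2.cvtColor(im,cv2.COLOR_BGR2HSV); H,S,V=[hsv[...,i].astype(int) for i in range(3)]
un=lambda c:np.array([180+(c[0]+.5)/3.8-.5,130+(c[1]+.5)/3.7-.5])
def blob(mask,x0,y0,x1,y1,name,z):
    m=np.zeros(mask.shape,np.uint8); m[y0:y1,x0:x1]=mask[y0:y1,x0:x1]*255
    m=cv2.morphologyEx(cv2.morphologyEx(m,cv2.MORPH_CLOSE,np.ones((13,13))),cv2.MORPH_OPEN,np.ones((11,11)))
    c=max(cv2.findContours(m,0,1)[0],key=cv2.contourArea); c=cv2.convexHull(c); M=cv2.moments(c); p=(M['m10']/M['m00'],M['m01']/M['m00'])
    w=ray("top",un(p),z); x,y,ww,hh=cv2.boundingRect(c)
    print(name,np.round(p,1),np.round(w,4),"size mm",np.round(1e3*(ray("top",un((x,y)),z)-ray("top",un((x+ww,y+hh)),z))[:2],1)); return w
E
cat > m1.py <<'E'
from m import *
cork=(H<25)&(S<140)&(V>190)
N=[blob(cork,x-66,y-66,x+66,y+66,"mat",.013)[:2] for x,y in [(116,152),(249,136),(383,122),(515,108)]]
N=np.array(N); d=N[0]-N[3]; print("spacings",np.linalg.norm(np.diff(N,axis=0),axis=1),"len",np.linalg.norm(d),"yaw",np.arctan2(-d[0],d[1]),"centre",N.mean(0))
blob((H>40)&(H<90)&(S>80)|((H<10)&(S>150)&(V>200)),280,290,420,410,"lid",.013+.086)
blob((S<40)&(V>150),170,300,260,375,"shaker",.013+.085)
blob((S<60)&(V>180),500,315,540,355,"tip",.013+.17)
blob((V<75),600,310,700,400,"cap",.013+.105)
blob((H>15)&(S>190)&(V>200),440,490,540,592,"decL",.105)
blob((H>15)&(S>190)&(V>200),715,490,797,592,"decR",.105)
# old rack cheek tops in view: centres (z .032)
for c in [(131,357),(709,384)]: print("cheek",ray("top",un(c),.032))
E
python3 m1.py
```

```text
mat [115.1 147.1] [0.5993 0.055  0.013 ] size mm [78.8 71.7]
mat [249.3 133.4] [ 0.6073 -0.0296  0.013 ] size mm [79.8 70.3]
mat [382.1 119.6] [ 0.6154 -0.114   0.013 ] size mm [78.9 69.5]
mat [514.4 103.8] [ 0.625  -0.1987  0.013 ] size mm [80.7 68.1]
spacings [0.08498801 0.08477372 0.08530646] len 0.25505951983158026 yaw 0.10112585811178791 centre [ 0.61174609 -0.0718092 ]
lid [351.3 351.5] [ 0.4506 -0.0902  0.099 ] size mm [55.  52.3]
shaker [211.2 338.7] [ 0.4597 -0.0109  0.098 ] size mm [32.3 30.5]
tip [521.1 334.1] [ 0.4464 -0.1772  0.183 ] size mm [10.4  9.5]
cap [649.4 365.1] [ 0.4372 -0.2559  0.118 ] size mm [33.  38.6]
decL [490.1 544.1] [ 0.3382 -0.1647  0.105 ] size mm [40.5 37.9]
decR [750.6 541.1] [ 0.3369 -0.3095  0.105 ] size mm [39.6 37.1]
cheek [0.45911303 0.04202773 0.032     ]
cheek [ 0.43595345 -0.30839425  0.032     ]
```

```bash
cat > m2.py <<'E'
from m import *
B=cv2.GaussianBlur(hsv,(0,0),2)
for th in (132,136):
    N=np.array([blob((B[...,0]<25)&(B[...,1]<th)&(B[...,2]>190),x-60,y-60,x+60,y+60,"mat",.013)[:2] for x,y in [(116,152),(249,137),(383,122),(515,109)]]); d=N[0]-N[3]; print("yaw",np.arctan2(-d[0],d[1]),"centre",N.mean(0))
E=np.array([ray("top",un(p),.013)[:2] for p in [(116,152),(249,137.5),(383,122.5),(515,109)]]); print("eye",E.mean(0))
# cheeks of new rack, tops z .032 (eye): left ends (28,90)-(40,214); right (588,32)-(604,157)
for c in [(34,153),(596,95)]: print("cheek",ray("top",un(c),.032))
K,R,t=cam("scene")
for n,p,uv in [("tip",(.4464,-.1772,.183),(391,48)),("lid",(.4506,-.0902,.099),(267,154)),("cap",(.439,-.2559,.118),(503,208))]:
    print(n,np.round(proj("scene",p),1),[200+(uv[0]+.5)/4.2-.5,160+(uv[1]+.5)/4.2-.5])
for p in [(.612,-.072),(.455,-.013)]:
  for s in(1,-1):
    Y=np.array([0,0,0.]);Y[0]=s;Z=np.array([0,0,-1.]); O=np.c_[np.cross(Y,Z),Y,Z]; print(s,[r.ik([*p,z],O) for z in (.05,.38)])
E
python3 m2.py
```

```text
mat [115.  150.7] [0.5968 0.0551 0.013 ] size mm [70.6 69.7]
mat [249.2 136.3] [ 0.6053 -0.0295  0.013 ] size mm [70.3 68.4]
mat [382.  122.1] [ 0.6137 -0.1139  0.013 ] size mm [70.7 67.1]
mat [514.3 107.8] [ 0.6223 -0.1986  0.013 ] size mm [69.6 65.9]
yaw 0.10012514588013882 centre [ 0.60955463 -0.07171476]
mat [114.9 150.4] [0.597  0.0552 0.013 ] size mm [72.  70.9]
mat [248.9 135.8] [ 0.6057 -0.0294  0.013 ] size mm [71.7 69.7]
mat [381.2 120.2] [ 0.6151 -0.1134  0.013 ] size mm [76.8 68.3]
mat [514.2 107.5] [ 0.6225 -0.1985  0.013 ] size mm [71.  67.1]
yaw 0.09993755638088968 centre [ 0.61006138 -0.07153652]
eye [ 0.60885974 -0.07211251]
cheek [0.59085973 0.10257769 0.032     ]
cheek [ 0.62454056 -0.24808649  0.032     ]
tip [291.7 169. ] [292.7142857142857, 171.04761904761904]
lid [262.1 194.8] [263.1904761904762, 196.28571428571428]
cap [319.7 207.6] [319.3809523809524, 209.14285714285714]
1 [array([-0.22588814,  0.31749273,  0.04470856,  1.29801216,  0.        ,
        1.34490819]), array([-0.22588814,  0.44047058,  0.87730146,  2.00762721,  0.        ,
        1.34490819])]
-1 [array([-0.22588814,  0.31749273,  0.04470856,  1.29801216,  0.        ,
       -1.79668447]), array([-0.22588814,  0.44047058,  0.87730146,  2.00762721,  0.        ,
       -1.79668447])]
1 [array([-0.17607099, -0.09459603, -0.40350257,  1.26188978,  0.        ,
        1.39472534]), array([-0.17607099, -0.036483  ,  0.31962953,  1.92690887,  0.        ,
        1.39472534])]
-1 [array([-0.17607099, -0.09459603, -0.40350257,  1.26188978,  0.        ,
       -1.74686731]), array([-0.17607099, -0.036483  ,  0.31962953,  1.92690887,  0.        ,
       -1.74686731])]
```

```bash
cat > go.py <<'E'
from h import *
OY,NY,NC=-.066,.100,np.array([.6093,-.0717])
def ori(yaw):
    Y=np.array([np.cos(yaw),np.sin(yaw),0]); Z=np.array([0,0,-1.]); return np.c_[np.cross(Y,Z),Y,Z]
def pick(xy,h,up):
    z=.013+h-.019; zs=z+up
    if r.get_eef_pos()[2]<.3 and np.hypot(*(r.get_eef_pos()[:2]-xy))>.35: r.move_l([*r.get_eef_pos()[:2],.33],.3)
    r.move_pose([*xy,max(zs,.013+h+.075)],ori(OY)); r.move_l([*xy,z],.12)
    print("F at grasp",np.round(r.get_contact_force(),1)); r.command_gripper(0.0)
    r.move_l([*xy,z+.02],.08); print("open",r.get_opening(),"F",np.round(r.get_contact_force(),1))
    r.move_l([*xy,zs],.2); return z,zs
def target(y): return NC+y*np.array([-np.sin(NY),np.cos(NY)])
def place(y,z,zs,off=(0,0)):
    p=target(y)+off
    r.move_l([*p,zs],.2,ori(NY)); r.move_l([*p,z+.025],.15); r.move_l([*p,z+.001],.04)
    print("place F",np.round(r.get_contact_force(),1)); r.command_gripper(.085); r.move_l([*p,z+.12],.15); print("t",r.get_time())
def snap(n,c="top"):
    im=cv2.cvtColor(vision.get_image(c),cv2.COLOR_RGB2BGR); cv2.imwrite(f"pics/{n}.png",im); return im
E
python3 - <<'E'
from go import *
print(pick(np.array([.4460,-.1768]),.138,.20), r.get_opening(), r.get_time())
a=snap("s1","scene"); b=snap("t1")
cv2.imwrite("pics/both1.png",cv2.resize(np.hstack([a[60:320,150:450],b[100:360,150:450]]),None,fx=1.33,fy=1.33))
E
```

```text
F at grasp [-0.3  0.4  1. ]
open 0.045972600349804806 F [-0.9 -0.  -1.4]
(0.13200000000000003, 0.3320000000000001) 0.046013005544461326 5.7333
```

View pics/both1.png

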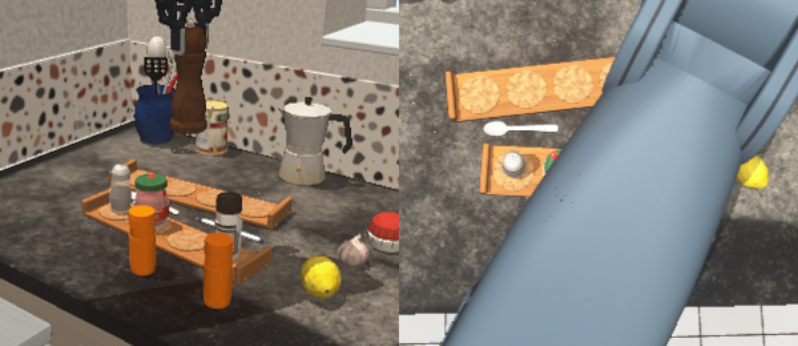

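The mill (picture 5) hangs upright and clear of the others at about (190,85). I'll place it second from the left (y = +42.5).

```bash
python3 - <<'E'
from go import *
place(.0425,.132,.332)
p=r.get_eef_pos(); r.move_l([.42,-.30,.33],.3)
a=snap("s2","scene"); b=snap("t2")
cv2.imwrite("pics/both2.png",cv2.resize(np.hstack([a[60:320,150:450],b[100:360,150:450]]),None,fx=1.33,fy=1.33))
E
```

```text
place F [-1.9 -0.4  1.6]
t 10.55
```

View pics/both2.png

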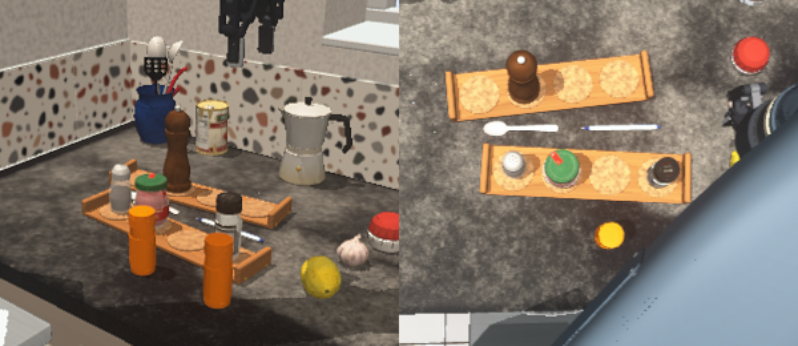

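The mill stands upright on the second mat (tip at about (521,60)). Next is the spice jar, to the left end.

```bash
python3 - <<'E'
from go import *
im=cv2.imread("pics/t2.png"); hs=cv2.cvtColor(im,cv2.COLOR_BGR2HSV); y0,x0=135,228
m=((hs[y0:y0+22,x0:x0+25,1]<90)&(hs[y0:y0+22,x0:x0+25,2]>150)); v,u=np.nonzero(m); print(len(u),"mill tip",ray("top",(u.mean()+x0,v.mean()+y0),.183)[:2],"want",target(.0425))
z,zs=pick(np.array([.4382,-.2562]),.068,.20)
place(.1275,z,zs)
r.move_l([.42,-.30,.33],.3)
a=snap("s3","scene"); b=snap("t3")
cv2.imwrite("pics/both3.png",cv2.resize(np.hstack([a[100:320,150:400],b[100:320,150:400]]),None,fx=1.6,fy=1.6))
E
```

```text
83 mill tip [ 0.6131685 -0.0167559] want [ 0.60505708 -0.02941232]
F at grasp [-0.1  0.6 -0.7]
open 0.03951701604592363 F [-0.2 -0.6 -1.4]
place F [ 0.1  0.3 -1.2]
t 21.525
```

View pics/both3.png

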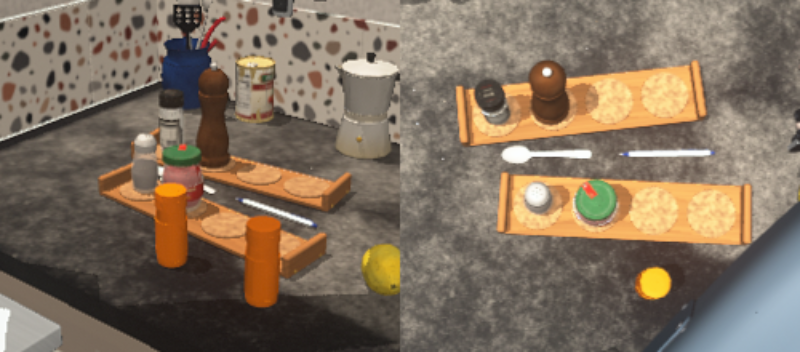

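The spice jar stands upright at the left end, with the mill second. The mill tip mask picked up background, so I'll redo it. Now the squat jar and the shaker.

```bash
python3 - <<'E'
from go import *
print("mill tip",ray("top",(242.5,145),.183)[:2],"want",target(.0425))
z,zs=pick(np.array([.4503,-.0902]),.052,.20)
place(-.0425,z,zs)
z,zs=pick(np.array([.4585,-.0100]),.052,.20)
place(-.1275,z,zs)
r.move_l([.35,-.36,.33],.3)
a=snap("s4","scene"); b=snap("t4")
cv2.imwrite("pics/top4.png",cv2.resize(b[110:260,180:360],None,fx=4,fy=4,interpolation=cv2.INTER_CUBIC))
cv2.imwrite("pics/sc4.png",cv2.resize(a[150:270,200:380],None,fx=4,fy=4,interpolation=cv2.INTER_CUBIC))
E
```

```text
mill tip [ 0.60276257 -0.03186884] want [ 0.60505708 -0.02941232]
F at grasp [-0.3 -0.2  1. ]
open 0.056916596326899334 F [-0.2  0.5 -3.5]
place F [-3.5  2.   3.6]
t 32.1167
F at grasp [0.7 0.3 0.4]
open 0.03720721695554568 F [-0.7  0.2 -0.6]
place F [-1.6  0.9  3.2]
t 41.6583
```

View pics/top4.png

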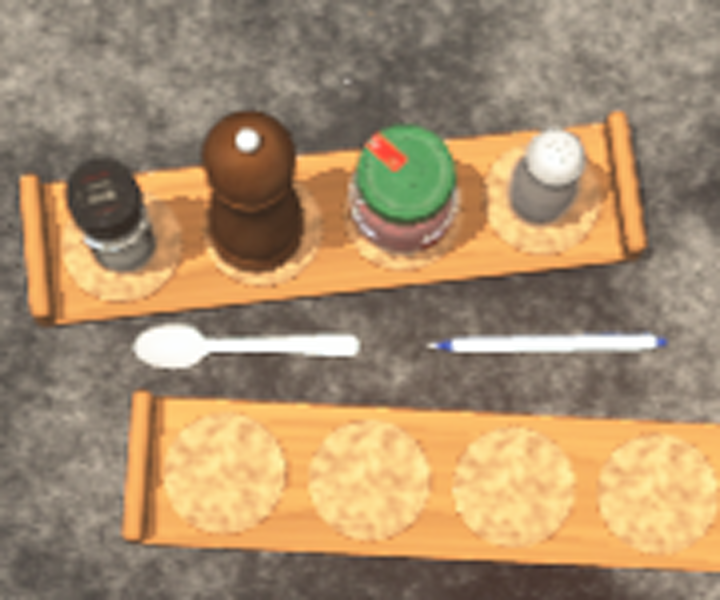

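View pics/sc4.png

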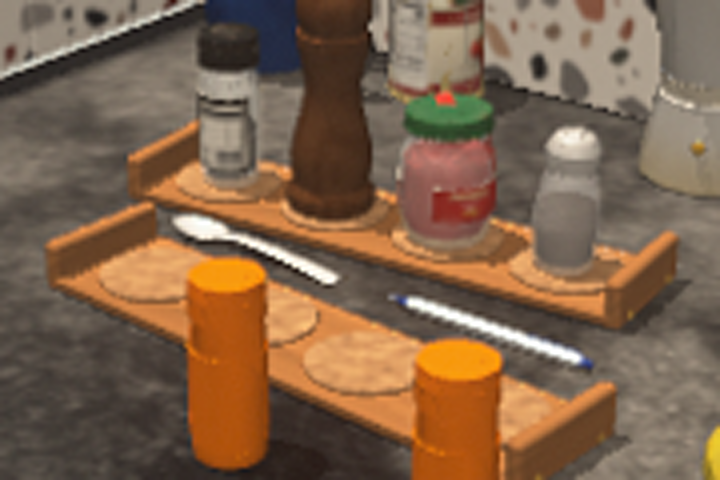

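All four are upright on the right mats. The tops in the top crop are cap (104,198), mill tip (246,140), lid (406,173) and shaker (556,158). I'll compare these with the mat centres.

```bash
python3 - <<'E'
from go import *
for n,c,h,y in [("spice",(104,197),.105,.1275),("mill",(246.5,140),.17,.0425),("squat",(406.5,172.5),.086,-.0425),("shaker",(556,158),.085,-.1275)]:
    w=ray("top",(180+(c[0]+.5)/4-.5,110+(c[1]+.5)/4-.5),.013+h)[:2]; e=w-target(y)
    a=np.array([np.cos(NY),np.sin(NY)]); b=np.array([-np.sin(NY),np.cos(NY)]); print(n,"err mm rack x,y",np.round([1e3*e@a,1e3*e@b],1))
E
```

```text
spice err mm rack x,y [-2.9 -3.6]
mill err mm rack x,y [-1.5  0.2]
squat err mm rack x,y [-1.8  0.6]
shaker err mm rack x,y [-2.6  1.4]
```

```bash
python3 -c "
from workcell import r
print(r.get_time(), r.get_contact_force()); r.hand_in()"
```

```text
43.1 [ 0.66204666  0.09495045 -0.59760006]
the job is handed in; nothing more can be done
```

All four seasonings now stand upright on the far rack in reverse order, and I handed the job in at 43 s of the 112 s allowed. From left to right they are spice jar, pepper mill, squat jar and salt shaker. Nothing toppled, and the orange decoys and the items lying between the racks were left alone.

- **Last checks:** the final views from both cameras showed everything upright, the old rack empty and the gripper clear of everything.
- **Centring:** the mill, squat jar and salt shaker measured within 3 mm of their mat centres. The spice jar measured about 4.6 mm off (2.9 mm across the rack, 3.6 mm along it), and I left it there. All four read 1.5–2.9 mm short across the rack, which is probably mostly calibration error.
- **Checks that disagreed:**
  - My first automatic measurement of the mill's tip after placing was about 15 mm off because the mask picked up background. Re-measuring by eye from the picture gave about 3 mm.
  - Three starting positions (mill tip, squat jar lid, spice jar cap) differed by about 1.6–2.3 pixels between the two cameras.

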